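# Shake grinding balls over the drying tray

### The job

The washed grinding balls are to dry evenly spread in the ribbed steel tray, three to each half. Pick up the loaded shaker by its post, tip it gently over one half of the tray so that only the front row of balls comes out there, then shake the back row out over the other half. Set the empty shaker back down upright on the bench beside the tray and let go.

Things in the scene. Friction and masses are not known exactly. Their poses are not given: they have to be found in the camera images.
- shaker_grip (a point): Loaded ball shaker: loose open-topped aluminium scoop, 59 x 72 mm (x, y), walls 45 mm high, 0.25-0.35 kg full. A bridge over it carries an upright 24 mm square grey post, 67 to 112 mm above its flat underside; this is the post's centre, 90 mm up. z up; the open mouth faces -x. Carry it level, without jerks. An identical but empty spare stands nearby: only the one with balls is this entry.
- shaker_lip (a point): Middle of the shaker's lip (67 mm wide), over which balls leave towards -x; 30 mm in front (-x) of and 78 mm below the post's centre, same axes. Inside, two rows of three balls lie behind two ramps. Mouth tipped down past 12 degrees: front row rolls out; past 28 degrees: back row too. Aim for about 20, then about 38. Balls leave within a second and land about 20 to 60 mm beyond the lip.
- tray: Fixed bare-steel drying tray, 190 (x) x 270 (y) mm, walls 40 mm high, 4 mm thick; a low wire grid on its floor holds balls where they land. A rib along x at y = 0, 32 mm high, 4 mm thick, parts it into two halves (+y and -y), each 182 x 129 mm inside. Origin: centre of its underside, on the bench; z up. Not the plain white plastic pan without a rib farther off.
- front1_center (a point): Centre of a white ceramic grinding ball, 20 mm across, 16 g: one of the three of the shaker's front row (nearest the mouth) at the start.
- front2_center (a point): Centre of a white ceramic grinding ball, 20 mm across, 16 g: one of the three of the shaker's front row (nearest the mouth) at the start.
- front3_center (a point): Centre of a white ceramic grinding ball, 20 mm across, 16 g: one of the three of the shaker's front row (nearest the mouth) at the start.
- back1_center (a point): Centre of a white ceramic grinding ball, 20 mm across, 16 g: one of the three of the shaker's back row (against the back wall) at the start.
- back2_center (a point): Centre of a white ceramic grinding ball, 20 mm across, 16 g: one of the three of the shaker's back row (against the back wall) at the start.
- back3_center (a point): Centre of a white ceramic grinding ball, 20 mm across, 16 g: one of the three of the shaker's back row (against the back wall) at the start.
There are look-alikes about, which are no part of the job. Leave any red look-alike of the part that bears shaker_grip alone.

How it is judged:
On the way:
1. the three front balls lie in one half of the tray while the three back balls are still in the shaker ((((y of front1_center in the frame of tray between 0.005 and 0.135 m and x of front1_center in the frame of tray between -0.095 and 0.095 m and z of front1_center in the frame of tray between 0 and 0.045 m) and (y of front2_center in the frame of tray between 0.005 and 0.135 m and x of front2_center in the frame of tray between -0.095 and 0.095 m and z of front2_center in the frame of tray between 0 and 0.045 m) and (y of front3_center in the frame of tray between 0.005 and 0.135 m and x of front3_center in the frame of tray between -0.095 and 0.095 m and z of front3_center in the frame of tray between 0 and 0.045 m)) or ((y of front1_center in the frame of tray between -0.135 and -0.005 m and x of front1_center in the frame of tray between -0.095 and 0.095 m and z of front1_center in the frame of tray between 0 and 0.045 m) and (y of front2_center in the frame of tray between -0.135 and -0.005 m and x of front2_center in the frame of tray between -0.095 and 0.095 m and z of front2_center in the frame of tray between 0 and 0.045 m) and (y of front3_center in the frame of tray between -0.135 and -0.005 m and x of front3_center in the frame of tray between -0.095 and 0.095 m and z of front3_center in the frame of tray between 0 and 0.045 m))) and distance between each of back1_center, back2_center, back3_center and shaker_grip below 0.09 m), for 0.2 s.
At the end, for the whole second after the job is handed in: All six balls lie in the tray, the three of the front row in one half and the three of the back row in the other; the shaker stands upright (within 10 degrees) on the bench outside the tray, released ((((y of front1_center in the frame of tray between 0.005 and 0.135 m and x of front1_center in the frame of tray between -0.095 and 0.095 m and z of front1_center in the frame of tray between 0 and 0.045 m) and (y of front2_center in the frame of tray between 0.005 and 0.135 m and x of front2_center in the frame of tray between -0.095 and 0.095 m and z of front2_center in the frame of tray between 0 and 0.045 m) and (y of front3_center in the frame of tray between 0.005 and 0.135 m and x of front3_center in the frame of tray between -0.095 and 0.095 m and z of front3_center in the frame of tray between 0 and 0.045 m) and (y of back1_center in the frame of tray between -0.135 and -0.005 m and x of back1_center in the frame of tray between -0.095 and 0.095 m and z of back1_center in the frame of tray between 0 and 0.045 m) and (y of back2_center in the frame of tray between -0.135 and -0.005 m and x of back2_center in the frame of tray between -0.095 and 0.095 m and z of back2_center in the frame of tray between 0 and 0.045 m) and (y of back3_center in the frame of tray between -0.135 and -0.005 m and x of back3_center in the frame of tray between -0.095 and 0.095 m and z of back3_center in the frame of tray between 0 and 0.045 m)) or ((y of front1_center in the frame of tray between -0.135 and -0.005 m and x of front1_center in the frame of tray between -0.095 and 0.095 m and z of front1_center in the frame of tray between 0 and 0.045 m) and (y of front2_center in the frame of tray between -0.135 and -0.005 m and x of front2_center in the frame of tray between -0.095 and 0.095 m and z of front2_center in the frame of tray between 0 and 0.045 m) and (y of front3_center in the frame of tray between -0.135 and -0.005 m and x of front3_center in the frame of tray between -0.095 and 0.095 m and z of front3_center in the frame of tray between 0 and 0.045 m) and (y of back1_center in the frame of tray between 0.005 and 0.135 m and x of back1_center in the frame of tray between -0.095 and 0.095 m and z of back1_center in the frame of tray between 0 and 0.045 m) and (y of back2_center in the frame of tray between 0.005 and 0.135 m and x of back2_center in the frame of tray between -0.095 and 0.095 m and z of back2_center in the frame of tray between 0 and 0.045 m) and (y of back3_center in the frame of tray between 0.005 and 0.135 m and x of back3_center in the frame of tray between -0.095 and 0.095 m and z of back3_center in the frame of tray between 0 and 0.045 m))) and angle between shaker_grip's own z axis and vertical below 0.17 rad and height (world z) of shaker_grip between 0.08 and 0.1 m and horizontal distance between shaker_grip and tray above 0.12 m); the robot touches nothing.
It also fails if it takes over 69 s, if anything falls off the work surface, if the arm or the gripper's body presses on something with over 40 N, if the wrist force passes 120 N, or if a joint passes its speed limit or range.

### The arm

A 6-joint arm with a two-finger parallel gripper is mounted at the origin on the work surface. World frame = base frame: x ahead of the robot, y to its left, z up, the work surface at z = 0. Lengths are in m, angles in rad, forces in N, time in s.
With the tool pointing down it reaches from about 0.4 to 0.825 m from the base axis. Payload 7 kg.
Tool frame: the origin (TCP) lies at the very end of the fingers, on their centre line; the grasp point (between the pads) lies 19 mm behind it; z points along the fingers, y is the line along which they close (so a half turn about z gives the same grasp; the last joint's range is limited). The gripper opens to 88 mm and grips with 3 to 60 N. Pads are 19 mm wide; open, the fingers measure 130 mm over their backs; the gripper's body (78 mm by 193 mm) begins 47 mm behind the grasp point.
Start: joints at [-0.953, 0.359, 0.012, 0, -1.224, -0.288], TCP at [0.219, -0.639, 0.227] pointing down, gripper open.
Joint ranges: [-3.07, 3.07], [-1.43, 2.12], [-1.02, 1.25], [-3.03, 1.67], [-3.05, -0], [-3.03, 3.03]. Speed limits (rad/s): [2.39, 2.39, 3.01, 3.14, 3.14, 3.14].

### API

Orientations are given as [roll, pitch, yaw] about the fixed x, y, z axes, in that order (R = Rz(yaw) Ry(pitch) Rx(roll)).
In Python, from station import arm gives the robot as it stands.
- The arm moves only by the tool step_arm, never from a script. Its argument "rows" is a list of rows, each a list of 5 numbers: the shift along the world's x, y, z in m, then the turn about the world's z in rad, then the finger opening in m, from 0 to 0.0876. In form: [[x, y, z, spin, gripper], ...]. A call has 1 to 20 rows; each row is the pose to reach, as a shift and turn from the pose commanded when the call began; what a row does not reach only later rows make up. A row lasts 1/10 s, in which the tool goes at most 50 mm and 8.59 degrees, less where a joint would pass 70% of its speed; a pose out of reach is approached as far as the arm can. A call with a gripper value outside its range is refused whole. The fingers move at their own pace and stop on an object; "newtons" is the grip in N (left out, the last holds). Time passes only in rows, so rows that repeat a pose let the fingers close. It gives the time, the measured TCP pose, the force, the opening and the grip force at its end, in the units of the state.
- arm.get_state(): the state, without advancing time (a new reading comes with each control period).
- arm.grab_frame(name): name is "scene" or "top"; returns a dict with "color" (420x560x3 uint8, blue, green, red), "vfov" (degrees; the focal length in pixels is half the picture's height over the tangent of half this angle, whatever the lens; pixels are square), "cx", "cy" (the principal point, pixels), "rvec" (rotation vector, rad) and "tvec" (3), from world to camera coordinates, as OpenCV has them. Camera axes: x right, y down, z forward; pixel columns grow to the right and rows downward; lengths in m; the calibration is good to about 2 mm. A picture is of the moment at which its call begins. There is no depth.
- arm.job_done(): hands the job in; it is judged then, once.
The state is a dict: "t": time; "q": joint angles; "qd": joint speeds; "joint_efforts": joint torques, N m; "eef_pos": TCP position; "ee_rot": TCP orientation; "force": force on the tool from outside, world axes, zero at the start; "moment": the same for the moment, N m; "width": finger opening in m; "gripper_force": force on a finger pad.
Only numpy, scipy, OpenCV 4.12 (cv2) and the standard library are available. Lean on these libraries where they do the work, as an engineer would, in place of code of your own. Each camera call takes 0.05 s, during which the arm holds its last target. There are 200 camera calls.

## Working session

There is one attempt and no reset: what is moved stays moved. The work goes in short steps, Python scripts to look and compute and a tool call to move; the robot and the scene stay as the last step left them, time stands still between calls to the robot, and variables do not carry over. Pictures are saved under pics/ and viewed, at most 10 in all, crops included, and the job is handed in when it is done.

Besides the shell and the picture viewer there is one more tool, called after ">>>" in YAML: its name, and indented under it one key for each argument. step_arm: Moves the arm, as the interface text tells. Its arguments: {"type":"object","properties":{"rows":{"type":"array"},"newtons":{"type":"number"}},"required":["rows"]}

```bash
mkdir -p pics
cat > h.py <<'E'
import cv2,numpy as np
from station import arm
def shot(n,tag=None):
    f=arm.grab_frame(n)
    if tag: cv2.imwrite(f'pics/{tag}.png',f['color'])
    return f
def K(f):
    h=f['color'].shape[0]; F=h/2/np.tan(np.radians(f['vfov'])/2)
    return np.array([[F,0,f['cx']],[0,F,f['cy']],[0,0,1]])
def ray(f,uv,z):
    R=cv2.Rodrigues(np.array(f['rvec'],float))[0]; t=np.array(f['tvec'],float).ravel()
    c=-R.T@t; d=R.T@np.linalg.inv(K(f))@[uv[0],uv[1],1]
    return c+d*(z-c[2])/d[2]
def proj(f,p):
    return cv2.projectPoints(np.array(p,float).reshape(-1,3),np.array(f['rvec'],float),np.array(f['tvec'],float),K(f),None)[0].reshape(-1,2)
E
python3 - <<'E'
from h import *
for n in('scene','top'):
    f=shot(n,n+'0'); R=cv2.Rodrigues(np.array(f['rvec'],float))[0]; print(n,f['vfov'],f['cx'],f['cy'],-R.T@np.ravel(f['tvec']))
print(arm.get_state())
E
```

```text
scene 54.69329208239535 271.737808938911 202.07783302540793 [0.81961715 0.55808238 0.47672296]
top 50.63531557828063 278.5055486890346 210.9304183778841 [0.38206487 0.13279744 0.80374566]
{'t': 0.1, 'q': array([-9.52933305e-01,  3.59363222e-01,  1.11874716e-02, -3.00576825e-04,
       -1.22404792e+00, -2.88100494e-01]), 'qd': array([-0.00066246, -0.00052243,  0.00152318,  0.00076641,  0.00029504,
       -0.00189256]), 'joint_efforts': array([-1.39431158e-03, -5.84161341e+01,  2.93749559e+01,  7.01547727e+00,
        1.01702049e-02, -5.85125531e-05]), 'eef_pos': array([ 0.21843101, -0.63825942,  0.22570286]), 'ee_rot': array([ 3.14014384e+00, -1.34661410e-04, -2.81193238e+00]), 'force': array([-0.14279061, -0.31369841, -0.65731996]), 'moment': array([-0.05286724, -0.00378337, -0.06963434]), 'gripper_force': 0.0, 'width': 0.08765186046924954}
```

View pics/top0.png

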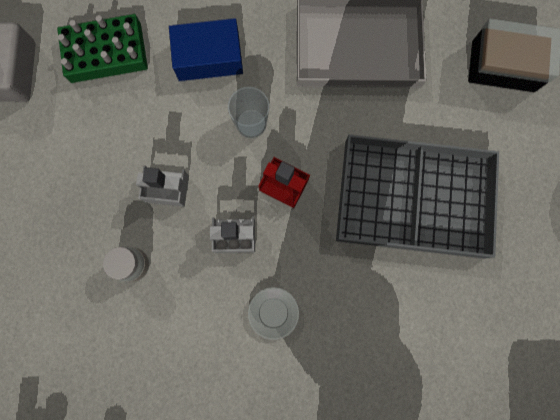

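View pics/scene0.png

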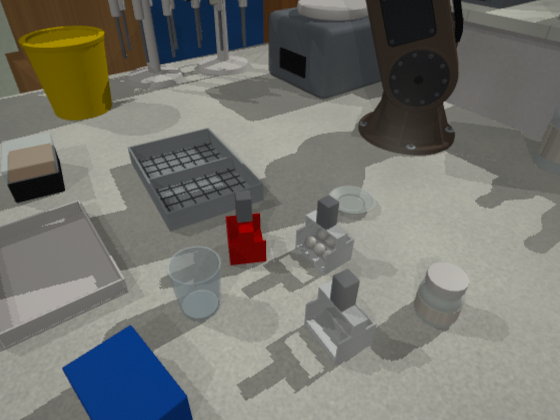

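The loaded shaker is at about (232,234) in the top view and (325,240) in the scene view, with balls visible. The empty spare is at (160,182) in the top view, with the red look-alike beside it. The ribbed tray spans roughly (340–497, 137–255).

Run:
```python
from h import *
a=shot('top');b=shot('scene')
A=cv2.resize(a['color'][200:270,190:280],None,fx=4.4,fy=4.4,interpolation=cv2.INTER_CUBIC)
B=cv2.resize(b['color'][180:290,280:380],(400,440),interpolation=cv2.INTER_CUBIC)
A=cv2.copyMakeBorder(A,0,440-A.shape[0],0,0,cv2.BORDER_CONSTANT)
cv2.imwrite('pics/crop.png',np.hstack([A,B]))
for n,uv in dict(TL=(347,138),TR=(497,152),BR=(494,255),BL=(339,240),ribT=(419,146),ribB=(414,248)).items(): print(n,ray(a,uv,.04 if 'rib' not in n else .032).round(4))
print('post',ray(a,(229.5,230.5),.112).round(4), 'spare',ray(a,(153,177),.112).round(4),'red',ray(a,(285,173),.112).round(4))
print('img x dir',ray(a,(300,200),0)-ray(a,(200,200),0))
```

```text
TL [0.6391 0.0101 0.04  ]
TR [ 0.6154 -0.2571  0.04  ]
BR [ 0.4321 -0.2389  0.04  ]
BL [0.4558 0.027  0.04  ]
ribT [ 0.6279 -0.121   0.032 ]
ribB [ 0.4437 -0.1043  0.032 ]
post [0.4625 0.2084 0.112 ] spare [0.5474 0.3328 0.112 ] red [0.5557 0.122  0.112 ]
img x dir [ 0.00147217 -0.184092    0.        ]
```

View pics/crop.png

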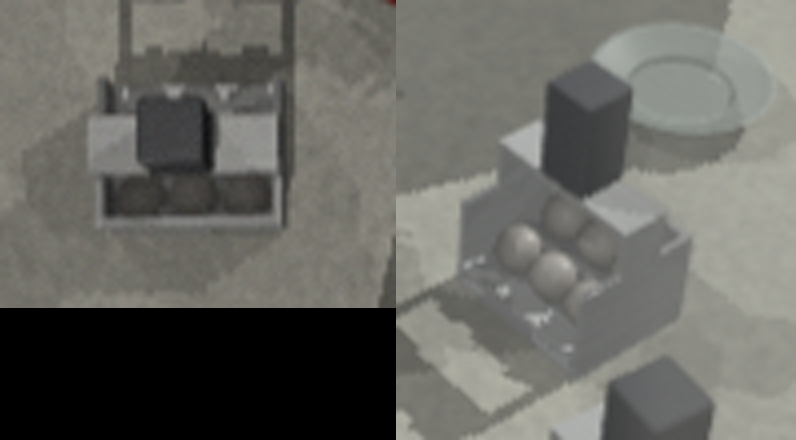

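The scene-view crop shows all six balls, with the mouth facing world +x. The shaker's yaw is about 180° and its post is near (0.463, 0.208). The tray's centre is about (0.536, −0.115), turned about −5°.

>>> step_arm:
  rows:
    - [0.28,0.34,0,-0.1,0.0876]
    - [0.28,0.34,0,-0.2,0.0876]
    - [0.28,0.34,0,-0.33,0.0876]
    - [0.28,0.34,0,-0.33,0.0876]
    - [0.28,0.34,0,-0.33,0.0876]
    - [0.28,0.34,0,-0.33,0.0876]
    - [0.28,0.34,0,-0.33,0.0876]
    - [0.28,0.34,0,-0.33,0.0876]
    - [0.28,0.34,0,-0.33,0.0876]
    - [0.244,0.847,0,-0.33,0.0876]
    - [0.244,0.847,0,-0.33,0.0876]
    - [0.244,0.847,0,-0.33,0.0876]
    - [0.244,0.847,0,-0.33,0.0876]
    - [0.244,0.847,0,-0.33,0.0876]
    - [0.244,0.847,0,-0.33,0.0876]
    - [0.244,0.847,0,-0.33,0.0876]
    - [0.244,0.847,0,-0.33,0.0876]
    - [0.244,0.847,0,-0.33,0.0876]
    - [0.244,0.847,0,-0.33,0.0876]
    - [0.244,0.847,0,-0.33,0.0876]

```text
t: 2.2
eef_pos: [0.4622, 0.2127, 0.2265]
ee_rot: [3.141, 0.0, -3.138]
force: [0.3, -0.3, -1.0]
width: 0.0877
gripper_force: 0.0
```

Run:
```python
from h import *
a=shot('top');b=shot('scene')
s=arm.get_state();print(s['t'],s['eef_pos'],s['ee_rot'],s['q'])
# post top corners in scene crop -> ground truth check: expected pixel of post top centre
for p in [(.463,.208,.112)]: print(proj(b,p),proj(a,p))
A=cv2.resize(b['color'][150:290,270:390],None,fx=4,fy=4,interpolation=cv2.INTER_CUBIC)
cv2.imwrite('pics/c2.png',A)
```

```text
2.3 [0.46217927 0.209958   0.22621259] [-3.14113071e+00 -5.10552141e-04 -3.13886800e+00] [ 8.13817198e-01  8.19958589e-02 -3.50031625e-01 -5.72709360e-05
 -1.13945539e+00 -2.38186479e+00]
[[327.49578502 198.86580507]] [[229.79403428 230.15655914]]
```

View pics/c2.png

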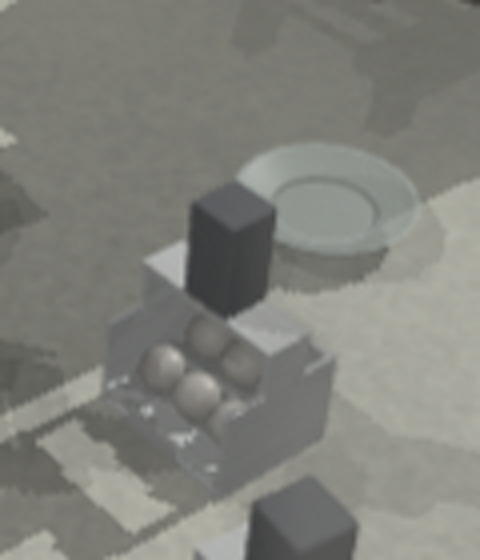

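>>> step_arm:
  rows:
    - [0.001,-0.001,-0.03,0,0.0876]
    - [0.001,-0.001,-0.06,0,0.0876]
    - [0.001,-0.001,-0.09,0,0.0876]
    - [0.001,-0.001,-0.12,0,0.0876]
    - [0.001,-0.001,-0.14,0,0.0876]
    - [0.001,-0.001,-0.152,0,0.0876]
    - [0.001,-0.001,-0.152,0,0.06]
    - [0.001,-0.001,-0.152,0,0.04]
    - [0.001,-0.001,-0.152,0,0.03]
    - [0.001,-0.001,-0.152,0,0.025]
    - [0.001,-0.001,-0.152,0,0.015]
    - [0.001,-0.001,-0.152,0,0.015]
    - [0.001,-0.001,-0.152,0,0.015]
    - [0.001,-0.001,-0.152,0,0.015]
  newtons: 20

```text
t: 3.7
eef_pos: [0.4637, 0.2076, 0.0747]
ee_rot: [3.141, 0.0, 3.142]
force: [-0.5, 2.8, 2.2]
width: 0.0291
gripper_force: 1.2
```

>>> step_arm:
  rows:
    - [0,0,0,0,0.015]
    - [0,0,0,0,0.015]
    - [0,0,0,0,0.015]
    - [0,0,0.002,0,0.015]
    - [0,0,0.005,0,0.015]
    - [0,0,0.01,0,0.015]
    - [0,0,0.015,0,0.015]
    - [0,0,0.02,0,0.015]
    - [0,0,0.025,0,0.015]
    - [0,0,0.03,0,0.015]

```text
t: 4.7
eef_pos: [0.4636, 0.2074, 0.1051]
ee_rot: [3.141, 0.0, 3.141]
force: [-1.1, -0.5, -1.8]
width: 0.0238
gripper_force: 20.0
```

Run:
```python
from h import *
b=shot('scene')
s=arm.get_state();print({k:np.round(s[k],4) for k in s})
A=cv2.resize(b['color'][100:290,240:430],None,fx=3,fy=3,interpolation=cv2.INTER_CUBIC)
cv2.imwrite('pics/c3.png',A)
```

```text
{'t': np.float64(4.75), 'q': array([ 8.0790e-01,  2.0160e-01, -5.1450e-01,  3.0000e-04, -8.5330e-01,
       -2.3789e+00]), 'qd': array([-0.0008,  0.0066, -0.0041,  0.002 ,  0.0272, -0.001 ]), 'joint_efforts': array([-1.44600e-01, -3.89692e+01,  2.29942e+01,  5.46310e+00,
       -1.29000e-02, -5.00000e-04]), 'eef_pos': array([0.464 , 0.2077, 0.1059]), 'ee_rot': array([ 3.1407e+00,  1.2000e-03, -3.1415e+00]), 'force': array([ 0.6809,  0.7192, -2.0287]), 'moment': array([ 0.0011, -0.0359, -0.0142]), 'gripper_force': np.float64(19.9998), 'width': np.float64(0.0239)}
```

View pics/c3.png

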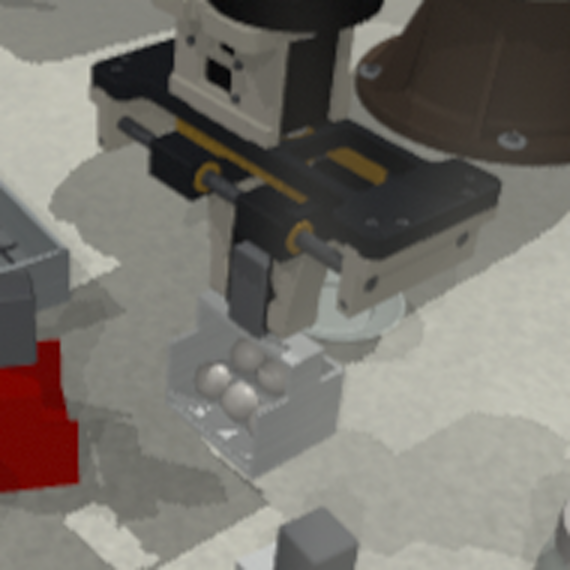

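Lifted level with all balls inside. I'll carry it to the near wall of the left half.

>>> step_arm:
  rows:
    - [0,0,0.005,0,0.015]
    - [0,0,0.015,0,0.015]
    - [0,0,0.03,0,0.015]
    - [0,0,0.05,0,0.015]
    - [0,0,0.07,0,0.015]
    - [0,0,0.085,0,0.015]
    - [0,0,0.095,0,0.015]
    - [0,-0.005,0.095,0,0.015]
    - [0,-0.015,0.095,-0.005,0.015]
    - [0,-0.03,0.095,-0.01,0.015]
    - [0.001,-0.05,0.095,-0.02,0.015]
    - [0.002,-0.072,0.095,-0.03,0.015]
    - [0.003,-0.095,0.095,-0.04,0.015]
    - [0.004,-0.118,0.095,-0.05,0.015]
    - [0.005,-0.141,0.095,-0.06,0.015]
    - [0.006,-0.164,0.095,-0.07,0.015]
    - [0.007,-0.187,0.095,-0.08,0.015]
    - [0.008,-0.207,0.095,-0.0885,0.015]
    - [0.009,-0.224,0.095,-0.0885,0.015]
    - [0.009,-0.236,0.095,-0.0885,0.015]

```text
t: 6.75
eef_pos: [0.4716, -0.0307, 0.1988]
ee_rot: [-3.141, -0.002, 3.051]
force: [-0.0, 0.3, -2.4]
width: 0.0239
gripper_force: 20.0
```

>>> step_arm:
  rows:
    - [0,-0.008,0,0,0.015]
    - [0,-0.012,0,0,0.015]
    - [0,-0.013,0,0,0.015]
    - [0,-0.013,-0.005,0,0.015]
    - [0,-0.013,-0.015,0,0.015]
    - [0,-0.013,-0.03,0,0.015]
    - [0,-0.013,-0.045,0,0.015]
    - [0,-0.013,-0.06,0,0.015]
    - [0,-0.013,-0.07,0,0.015]
    - [0,-0.013,-0.075,0,0.015]
    - [0,-0.013,-0.075,0,0.015]

```text
t: 7.85
eef_pos: [0.4722, -0.0415, 0.1238]
ee_rot: [-3.141, -0.001, 3.053]
force: [0.8, -0.7, -2.5]
width: 0.0239
gripper_force: 20.0
```

Run:
```python
from h import *
b=shot('scene');a=shot('top')
s=arm.get_state();print({k:np.round(s[k],4) for k in s})
A=cv2.resize(b['color'][60:240,110:290],(540,540),interpolation=cv2.INTER_CUBIC)
B=cv2.resize(a['color'][110:290,320:407],(260,540),interpolation=cv2.INTER_CUBIC)
cv2.imwrite('pics/c4.png',np.hstack([A,B]))
```

```text
{'t': np.float64(7.95), 'q': array([ 3.2860e-01,  1.2440e-01, -5.5940e-01,  3.0000e-04, -8.8660e-01,
       -1.9879e+00]), 'qd': array([-0.0025, -0.0094,  0.0074,  0.0009, -0.0018,  0.0004]), 'joint_efforts': array([ 1.67000e-02, -3.48699e+01,  2.46525e+01,  6.01670e+00,
       -8.77000e-02, -1.00000e-03]), 'eef_pos': array([ 0.4729, -0.0415,  0.1249]), 'ee_rot': array([-3.1416e+00,  5.0000e-04,  3.0532e+00]), 'force': array([ 0.2384, -0.185 , -2.8899]), 'moment': array([-0.0045, -0.0475, -0.0109]), 'gripper_force': np.float64(19.9998), 'width': np.float64(0.0237)}
```

View pics/c4.png

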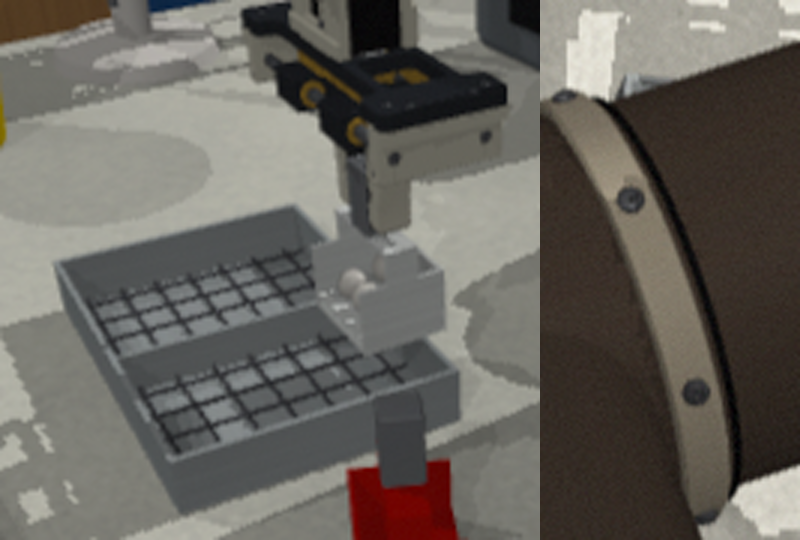

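The shaker is level above the near wall of the left half, balls inside. Next I lower it gently to find contact.

>>> step_arm:
  rows:
    - [0,0,-0.003,0,0.015]
    - [0,0,-0.006,0,0.015]
    - [0,0,-0.008,0,0.015]
    - [0,0,-0.009,0,0.015]
    - [0,0,-0.01,0,0.015]
    - [0,0,-0.011,0,0.015]
    - [0,0,-0.011,0,0.015]

```text
t: 8.65
eef_pos: [0.4728, -0.0416, 0.1139]
ee_rot: [-3.142, 0.0, 3.053]
force: [-0.4, 0.2, 1.5]
width: 0.0238
gripper_force: 20.0
```

>>> step_arm:
  rows:
    - [0.002,0,-0.0005,0,0.015]
    - [0.004,0,-0.001,0,0.015]
    - [0.006,-0.0005,-0.0015,0,0.015]
    - [0.008,-0.0007,-0.002,0,0.015]
    - [0.01,-0.0009,-0.0025,0,0.015]
    - [0.012,-0.001,-0.003,0,0.015]
    - [0.014,-0.0012,-0.004,0,0.015]
    - [0.016,-0.0014,-0.005,0,0.015]
    - [0.016,-0.0014,-0.005,0,0.015]

```text
t: 9.55
eef_pos: [0.4893, -0.043, 0.1086]
ee_rot: [-3.141, 0.001, 3.053]
force: [-0.4, -1.7, 4.7]
width: 0.0239
gripper_force: 20.0
```

Run:
```python
from h import *
b=shot('scene')
s=arm.get_state();print({k:np.round(s[k],4) for k in ('t','eef_pos','force','moment','ee_rot')})
A=cv2.resize(b['color'][100:200,190:290],(600,600),interpolation=cv2.INTER_CUBIC)
cv2.imwrite('pics/c5.png',A)
```

```text
{'t': np.float64(9.6), 'eef_pos': array([ 0.4893, -0.0431,  0.1086]), 'force': array([-1.0176, -1.336 ,  3.4225]), 'moment': array([-0.5321,  0.2367,  0.0313]), 'ee_rot': array([-3.1415e+00,  9.0000e-04,  3.0531e+00])}
```

View pics/c5.png

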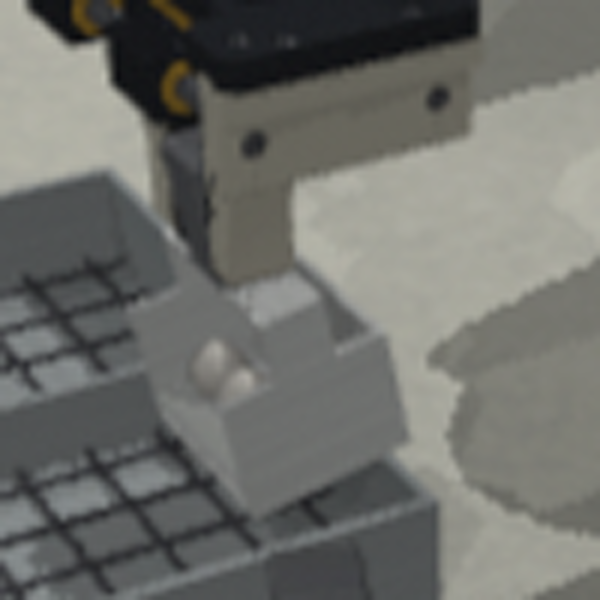

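```bash
cat >> h.py <<'E'
ex=np.array([.996,-.0885,0]); ey=np.array([.0885,.996,0])
def tilt(f,pairs,post,off=.036):
    R=cv2.Rodrigues(np.array(f['rvec'],float))[0]; c=-R.T@np.ravel(f['tvec'])
    out=[]
    for a,b in pairs:
        P=[]
        for uv in(a,b):
            d=R.T@np.linalg.inv(K(f))@[uv[0],uv[1],1]
            P.append(c+d*(((post+off*ey-c)@ey)/(d@ey)))
        v=P[1]-P[0]; out.append((np.degrees(np.arctan2(v[2],-v@ex)).round(1),np.linalg.norm(v).round(4),P[0].round(3),P[1].round(3)))
    return out
E
python3 - <<'E'
from h import *
b=shot('scene'); g=lambda u,v:(190+u/6,100+v/6)
for r in tilt(b,[(g(225,410),g(390,335)),(g(262,517),g(408,440))],np.array([.4893,-.0431,.1])):print(r)
E
```

```text
(np.float64(8.9), np.float64(0.0593), array([ 0.511, -0.009,  0.073]), array([ 0.453, -0.004,  0.083]))
(np.float64(12.0), np.float64(0.0553), array([ 0.502, -0.008,  0.03 ]), array([ 0.448, -0.003,  0.041]))
```

Tilt measures about 10°, as planned. I'll continue to about 20° and let the front row roll out.

>>> step_arm:
  rows:
    - [0.0015,0,-0.0007,0,0.015]
    - [0.003,-0.0003,-0.0014,0,0.015]
    - [0.0045,-0.0004,-0.0021,0,0.015]
    - [0.006,-0.0005,-0.0028,0,0.015]
    - [0.0075,-0.0006,-0.0036,0,0.015]
    - [0.009,-0.0008,-0.0044,0,0.015]
    - [0.0105,-0.0009,-0.0052,0,0.015]
    - [0.012,-0.001,-0.006,0,0.015]
    - [0.0135,-0.0012,-0.0068,0,0.015]
    - [0.015,-0.0013,-0.0076,0,0.015]
    - [0.015,-0.0013,-0.0076,0,0.015]
    - [0.015,-0.0013,-0.0076,0,0.015]
    - [0.015,-0.0013,-0.0076,0,0.015]
    - [0.015,-0.0013,-0.0076,0,0.015]
    - [0.015,-0.0013,-0.0076,0,0.015]
    - [0.015,-0.0013,-0.0076,0,0.015]
    - [0.015,-0.0013,-0.0076,0,0.015]
    - [0.015,-0.0013,-0.0076,0,0.015]

```text
t: 11.45
eef_pos: [0.5039, -0.0443, 0.1011]
ee_rot: [3.141, 0.001, 3.053]
force: [1.4, -1.9, 2.9]
width: 0.0237
gripper_force: 20.0
```

Run:
```python
from h import *
b=shot('scene')
s=arm.get_state();print({k:np.round(s[k],4) for k in ('t','eef_pos','force','moment','ee_rot')})
A=cv2.resize(b['color'][90:210,130:290],(800,600),interpolation=cv2.INTER_CUBIC)
cv2.imwrite('pics/c6.png',A)
```

```text
{'t': np.float64(11.5), 'eef_pos': array([ 0.5039, -0.0443,  0.1011]), 'force': array([ 1.8869, -0.9582,  3.3285]), 'moment': array([-0.8297, -0.616 ,  0.051 ]), 'ee_rot': array([3.1415e+00, 6.0000e-04, 3.0530e+00])}
```

View pics/c6.png

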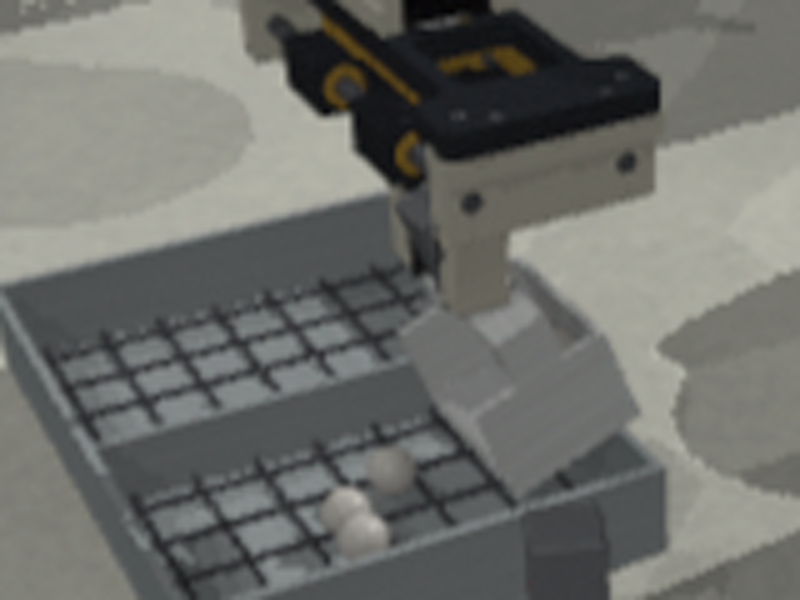

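Three balls, at (345,510), (365,535) and (392,470) in the crop, lie in the left half. The back row is still in the shaker. I'll lift, move to the right half and check that the tilt held.

>>> step_arm:
  rows:
    - [0,0,0.003,0,0.015]
    - [0,0,0.008,0,0.015]
    - [0,0,0.015,0,0.015]
    - [0,0,0.025,0,0.015]
    - [0,0,0.035,0,0.015]
    - [0,0,0.042,0,0.015]
    - [0,0,0.045,0,0.015]
    - [0,-0.004,0.045,0,0.015]
    - [-0.001,-0.012,0.045,0,0.015]
    - [-0.002,-0.024,0.045,0,0.015]
    - [-0.004,-0.039,0.045,0,0.015]
    - [-0.005,-0.055,0.045,0,0.015]
    - [-0.006,-0.071,0.045,0,0.015]
    - [-0.008,-0.087,0.045,0,0.015]
    - [-0.009,-0.103,0.045,0,0.015]
    - [-0.01,-0.117,0.045,0,0.015]
    - [-0.011,-0.127,0.045,0,0.015]
    - [-0.012,-0.133,0.045,0,0.015]
    - [-0.012,-0.133,0.045,0,0.015]

```text
t: 13.4
eef_pos: [0.4913, -0.178, 0.1458]
ee_rot: [-3.142, -0.0, 3.052]
force: [-0.2, 0.8, -2.7]
width: 0.0241
gripper_force: 20.0
```

Run:
```python
from h import *
b=shot('scene')
s=arm.get_state();print({k:np.round(s[k],4) for k in ('t','eef_pos','force','moment','ee_rot')})
A=cv2.resize(b['color'][60:200,110:290],(771,600),interpolation=cv2.INTER_CUBIC)
cv2.imwrite('pics/c7.png',A)
```

```text
{'t': np.float64(13.45), 'eef_pos': array([ 0.4914, -0.1775,  0.1458]), 'force': array([-0.1165,  0.4005, -2.1792]), 'moment': array([-0.0555, -0.1152, -0.0105]), 'ee_rot': array([ 3.1415e+00, -2.0000e-04,  3.0522e+00])}
```

View pics/c7.png

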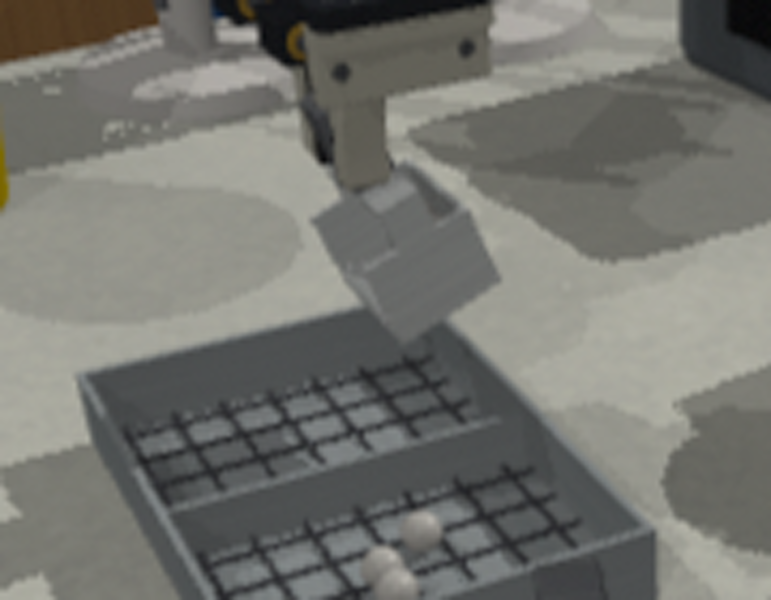

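The tilt held at about 20° over the right half. I'll lower onto the wall there.

>>> step_arm:
  rows:
    - [-0.001,0,-0.004,0,0.015]
    - [-0.002,0,-0.012,0,0.015]
    - [-0.004,0,-0.022,0,0.015]
    - [-0.005,0,-0.032,0,0.015]
    - [-0.005,0,-0.038,0,0.015]
    - [-0.005,0,-0.041,0,0.015]
    - [-0.005,0,-0.043,0,0.015]
    - [-0.005,0,-0.0433,0,0.015]

```text
t: 14.25
eef_pos: [0.4867, -0.1774, 0.1025]
ee_rot: [-3.141, -0.0, 3.053]
force: [-0.4, 0.2, -2.0]
width: 0.024
gripper_force: 20.0
```

>>> step_arm:
  rows:
    - [0,0,-0.0007,0,0.015]
    - [0,0,-0.0014,0,0.015]
    - [0,0,-0.002,0,0.015]
    - [0,0,-0.002,0,0.015]

```text
t: 14.65
eef_pos: [0.4875, -0.1775, 0.1017]
ee_rot: [-3.141, 0.002, 3.053]
force: [0.3, -0.7, 4.8]
width: 0.0239
gripper_force: 20.0
```

>>> step_arm:
  rows:
    - [0.003,-0.0003,-0.0015,0,0.015]
    - [0.0055,-0.0005,-0.003,0,0.015]
    - [0.008,-0.0007,-0.0047,0,0.015]
    - [0.0105,-0.0009,-0.0065,0,0.015]
    - [0.013,-0.0011,-0.0085,0,0.015]
    - [0.0155,-0.0014,-0.0105,0,0.015]
    - [0.018,-0.0016,-0.013,0,0.015]
    - [0.02,-0.0018,-0.0148,0,0.015]
    - [0.022,-0.0019,-0.0168,0,0.015]
    - [0.0235,-0.0021,-0.018,0,0.015]
    - [0.0235,-0.0021,-0.018,0,0.015]
    - [0.0235,-0.0021,-0.018,0,0.015]
    - [0.0235,-0.0021,-0.018,0,0.015]
    - [0.0235,-0.0021,-0.018,0,0.015]
    - [0.0235,-0.0021,-0.018,0,0.015]
    - [0.0235,-0.0021,-0.018,0,0.015]
    - [0.0235,-0.0021,-0.018,0,0.015]
    - [0.0235,-0.0021,-0.018,0,0.015]
    - [0.0235,-0.0021,-0.018,0,0.015]
    - [0.0235,-0.0021,-0.018,0,0.015]

```text
t: 16.65
eef_pos: [0.5105, -0.1794, 0.0828]
ee_rot: [-3.142, 0.001, 3.053]
force: [5.2, -1.4, 2.5]
width: 0.0238
gripper_force: 20.0
```

Run:
```python
from h import *
b=shot('scene')
s=arm.get_state();print({k:np.round(s[k],4) for k in ('t','eef_pos','force','moment','ee_rot')})
A=cv2.resize(b['color'][80:220,110:290],(771,600),interpolation=cv2.INTER_CUBIC)
cv2.imwrite('pics/c8.png',A)
```

```text
{'t': np.float64(16.7), 'eef_pos': array([ 0.5105, -0.1794,  0.0828]), 'force': array([ 5.1566, -2.2422,  2.5545]), 'moment': array([-0.5998, -1.8045, -0.025 ]), 'ee_rot': array([-3.1416e+00,  8.0000e-04,  3.0530e+00])}
```

View pics/c8.png

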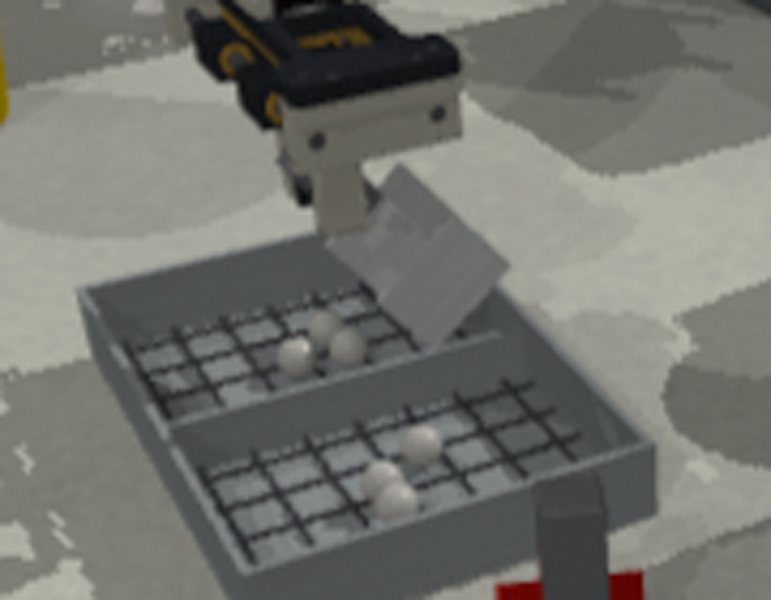

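The crop shows three balls in each half, with the right-half balls at (325,327), (297,357) and (348,345). The shaker is empty and tilted about 40°. To level it, I'll press the front part of its underside on the wall top while moving back.

>>> step_arm:
  rows:
    - [0,0,0.005,0,0.015]
    - [0,0,0.015,0,0.015]
    - [0,0,0.03,0,0.015]
    - [0,0,0.043,0,0.015]
    - [-0.006,0.0005,0.045,0,0.015]
    - [-0.014,0.001,0.045,0,0.015]
    - [-0.022,0.002,0.045,0,0.015]
    - [-0.027,0.0025,0.042,0,0.015]
    - [-0.027,0.0025,0.036,0,0.015]
    - [-0.027,0.0025,0.03,0,0.015]
    - [-0.027,0.0025,0.027,0,0.015]
    - [-0.027,0.0025,0.025,0,0.015]
    - [-0.027,0.0025,0.0235,0,0.015]

```text
t: 18.0
eef_pos: [0.4832, -0.1769, 0.1057]
ee_rot: [-3.141, -0.001, 3.053]
force: [-0.3, -0.2, -2.0]
width: 0.0235
gripper_force: 20.0
```

>>> step_arm:
  rows:
    - [0,0,-0.001,0,0.015]
    - [0,0,-0.002,0,0.015]
    - [0,0,-0.002,0,0.015]

```text
t: 18.3
eef_pos: [0.4834, -0.1769, 0.1043]
ee_rot: [-3.142, 0.001, 3.053]
force: [0.3, -0.4, -1.9]
width: 0.024
gripper_force: 20.0
```

>>> step_arm:
  rows:
    - [-0.003,0.0003,0,0,0.015]
    - [-0.006,0.0005,0.001,0,0.015]
    - [-0.009,0.0008,0.002,0,0.015]
    - [-0.012,0.001,0.003,0,0.015]
    - [-0.015,0.0013,0.004,0,0.015]
    - [-0.018,0.0016,0.0055,0,0.015]
    - [-0.021,0.0019,0.0065,0,0.015]
    - [-0.021,0.0019,0.0065,0,0.015]

```text
t: 19.1
eef_pos: [0.4615, -0.175, 0.1109]
ee_rot: [3.142, -0.0, 3.053]
force: [2.5, 0.0, 4.6]
width: 0.0233
gripper_force: 20.0
```

Run:
```python
from h import *
b=shot('scene',"x1")
s=arm.get_state();print({k:np.round(s[k],4) for k in ('t','eef_pos','force','moment')})
C=np.array([.5356,-.1147]);P=s['eef_pos'];d=P[:2]-C
dx=d@ex[:2]+.091;h=P[2]+.019-.04
th=np.radians(np.arange(0,45,.5));g=dx*np.sin(th)+h*np.cos(th)
print(dx,h,[(round(np.degrees(t),1),round(v*1e3,1),round((dx*np.cos(t)-h*np.sin(t))*1e3)) for t,v in zip(th[::8],g[::8])])
```

```text
{'t': np.float64(19.15), 'eef_pos': array([ 0.4616, -0.175 ,  0.1108]), 'force': array([1.1495, 0.8698, 4.931 ]), 'moment': array([ 0.1932, -0.9569, -0.0705])}
0.022654035045597445 0.08984333774694694 [(np.float64(0.0), np.float64(89.8), 23), (np.float64(4.0), np.float64(91.2), 16), (np.float64(8.0), np.float64(92.1), 10), (np.float64(12.0), np.float64(92.6), 3), (np.float64(16.0), np.float64(92.6), -3), (np.float64(20.0), np.float64(92.2), -9), (np.float64(24.0), np.float64(91.3), -16), (np.float64(28.0), np.float64(90.0), -22), (np.float64(32.0), np.float64(88.2), -28), (np.float64(36.0), np.float64(86.0), -34), (np.float64(40.0), np.float64(83.4), -40), (np.float64(44.0), np.float64(80.4), -46)]
```

>>> step_arm:
  rows:
    - [-0.004,0.0003,0.0005,0,0.015]
    - [-0.008,0.0007,0.001,0,0.015]
    - [-0.012,0.001,0.0015,0,0.015]
    - [-0.016,0.0014,0.002,0,0.015]
    - [-0.02,0.0017,0.0025,0,0.015]
    - [-0.024,0.002,0.003,0,0.015]
    - [-0.028,0.0024,0.003,0,0.015]
    - [-0.032,0.0028,0.003,0,0.015]
    - [-0.036,0.0032,0.0028,0,0.015]
    - [-0.04,0.0035,0.0025,0,0.015]
    - [-0.043,0.0038,0.0023,0,0.015]
    - [-0.043,0.0038,0.0023,0,0.015]

```text
t: 20.35
eef_pos: [0.4182, -0.1712, 0.1129]
ee_rot: [3.142, -0.001, 3.053]
force: [2.1, 0.6, 3.2]
width: 0.0239
gripper_force: 20.0
```

Run:
```python
from h import *
b=shot('scene',"x2")
s=arm.get_state();print({k:np.round(s[k],4) for k in ('t','eef_pos','force','moment')})
P=s['eef_pos']; c=proj(b,[P[0],P[1],.08])[0].astype(int); print(c)
c=b['color'][c[1]-45:c[1]+45,c[0]-45:c[0]+45]
# long line segments in a crop around the shaker (numeric look)
L=cv2.createLineSegmentDetector().detect(cv2.resize(c,None,fx=4,fy=4,interpolation=cv2.INTER_CUBIC)[:,:,1])[0][:,0]/4
ofs=proj(b,[P[0],P[1],.08])[0].astype(int)-45
for l in L:
    n=np.hypot(l[2]-l[0],l[3]-l[1])
    if n>12:
        a,e=(l[:2]+ofs),(l[2:]+ofs)
        if a[0]>e[0]:a,e=e,a
        r=tilt(b,[(a,e)],P)[0]; print(a.round(1),e.round(1),r)
```

```text
{'t': np.float64(20.4), 'eef_pos': array([ 0.4183, -0.1712,  0.1128]), 'force': array([-0.1608,  0.3673,  3.4886]), 'moment': array([ 0.3179, -0.4506,  0.0425])}
[225 120]
[180.  134.9] [208.1 128. ] (np.float64(-0.3), np.float64(0.0613), array([ 0.539, -0.146,  0.093]), array([ 0.478, -0.14 ,  0.093]))
[224.7  79.3] [248.5  75.1] (np.float64(-1.4), np.float64(0.0532), array([ 0.433, -0.136,  0.187]), array([ 0.38 , -0.132,  0.186]))
[207.9 116. ] [210.7 128.7] (np.float64(-83.4), np.float64(0.0295), array([ 0.476, -0.14 ,  0.119]), array([ 0.473, -0.14 ,  0.09 ]))
[246.  119.8] [248.6 137.7] (np.float64(-84.0), np.float64(0.045), array([ 0.39 , -0.133,  0.089]), array([ 0.385, -0.132,  0.045]))
[229.9 151.3] [242.2 164.4] (np.float64(-56.3), np.float64(0.0516), array([ 0.433, -0.136,  0.024]), array([ 0.404, -0.134, -0.019]))
[227.5 145.7] [248.  137.8] (np.float64(6.1), np.float64(0.0514), array([ 0.438, -0.137,  0.04 ]), array([ 0.387, -0.132,  0.045]))
[209.2 163.2] [222.7 159.5] (np.float64(-1.3), np.float64(0.0325), array([ 0.484, -0.141,  0.009]), array([ 0.452, -0.138,  0.009]))
[210.1 131.7] [224.1 145.3] (np.float64(-54.3), np.float64(0.0497), array([ 0.475, -0.14 ,  0.083]), array([ 0.446, -0.137,  0.043]))
```

Numeric edge check: the residual tilt is about 6°. I'll press slightly more, then lift and carry it back to the original clear spot.

>>> step_arm:
  rows:
    - [0,0,-0.001,0,0.015]
    - [0,0,-0.002,0,0.015]
    - [0,0,-0.002,0,0.015]
    - [0,0,0.01,0,0.015]
    - [0,0,0.03,0,0.015]
    - [0,0,0.055,0,0.015]
    - [0,0,0.075,0,0.015]
    - [0,0,0.086,0,0.015]
    - [0.002,0.01,0.086,0,0.015]
    - [0.006,0.03,0.086,0.01,0.015]
    - [0.01,0.06,0.086,0.02,0.015]
    - [0.014,0.095,0.086,0.03,0.015]
    - [0.018,0.13,0.086,0.04,0.015]
    - [0.022,0.165,0.086,0.05,0.015]
    - [0.026,0.2,0.086,0.06,0.015]
    - [0.03,0.235,0.086,0.07,0.015]
    - [0.034,0.27,0.086,0.08,0.015]
    - [0.038,0.305,0.086,0.0885,0.015]
    - [0.042,0.335,0.086,0.0885,0.015]
    - [0.044,0.36,0.086,0.0885,0.015]

```text
t: 22.4
eef_pos: [0.4618, 0.1902, 0.197]
ee_rot: [-3.14, -0.003, -3.141]
force: [0.5, -0.1, -2.8]
width: 0.0238
gripper_force: 20.0
```

>>> step_arm:
  rows:
    - [0.001,0.012,0,0,0.015]
    - [0.002,0.018,0,0,0.015]
    - [0.002,0.018,-0.01,0,0.015]
    - [0.002,0.018,-0.03,0,0.015]
    - [0.002,0.018,-0.055,0,0.015]
    - [0.002,0.018,-0.08,0,0.015]
    - [0.002,0.018,-0.098,0,0.015]
    - [0.002,0.018,-0.108,0,0.015]
    - [0.002,0.018,-0.113,0,0.015]
    - [0.002,0.018,-0.116,0,0.015]
    - [0.002,0.018,-0.118,0,0.015]
    - [0.002,0.018,-0.118,0,0.015]

```text
t: 23.6
eef_pos: [0.4653, 0.207, 0.0814]
ee_rot: [3.141, 0.001, 3.141]
force: [0.8, 0.1, -2.0]
width: 0.0241
gripper_force: 20.0
```

>>> step_arm:
  rows:
    - [0,0,-0.002,0,0.015]
    - [0,0,-0.004,0,0.015]
    - [0,0,-0.005,0,0.015]
    - [0,0,-0.005,0,0.015]

```text
t: 24.0
eef_pos: [0.465, 0.2068, 0.0759]
ee_rot: [-3.141, -0.0, 3.141]
force: [-0.3, -0.2, -1.2]
width: 0.0236
gripper_force: 20.0
```

```bash
cat > look.py <<'E'
import h
from h import *
h.ex=np.array([1.,0,0]);h.ey=np.array([0,1.,0])
b=shot('scene')
s=arm.get_state();print({k:np.round(s[k],4) for k in ('t','eef_pos','force','moment')})
P=np.array([.465,.207,.075]); o=proj(b,[P[0],P[1],.05])[0].astype(int)-60
c=b['color'][o[1]:o[1]+120,o[0]:o[0]+120]
L=cv2.createLineSegmentDetector().detect(cv2.resize(c,None,fx=4,fy=4,interpolation=cv2.INTER_CUBIC)[:,:,1])[0][:,0]/4
for l in L:
    if np.hypot(l[2]-l[0],l[3]-l[1])>14:
        a,e=(l[:2]+o),(l[2:]+o)
        if a[0]>e[0]:a,e=e,a
        r=tilt(b,[(a,e)],P)[0]
        if max(r[2][2],r[3][2])<.14 and min(r[2][2],r[3][2])>-.02 and .4<r[2][0]<.53: print(r)
E
python3 look.py
```

```text
{'t': np.float64(24.05), 'eef_pos': array([0.4651, 0.2068, 0.0759]), 'force': array([ 0.5307,  0.0858, -2.0405]), 'moment': array([ 0.0252, -0.0279, -0.0527])}
(np.float64(0.4), np.float64(0.0651), array([0.438, 0.243, 0.074]), array([0.373, 0.243, 0.074]))
(np.float64(-0.4), np.float64(0.0417), array([0.421, 0.243, 0.101]), array([0.38 , 0.243, 0.101]))
```

>>> step_arm:
  rows:
    - [0,0,-0.001,0,0.015]
    - [0,0,-0.002,0,0.015]
    - [0,0,-0.003,0,0.015]
    - [0,0,-0.003,0,0.015]

```text
t: 24.45
eef_pos: [0.4651, 0.2068, 0.0729]
ee_rot: [-3.141, -0.0, 3.141]
force: [-0.0, 0.0, -1.9]
width: 0.0239
gripper_force: 20.0
```

>>> step_arm:
  rows:
    - [0,0,-0.001,0,0.015]
    - [0,0,-0.0015,0,0.015]
    - [0,0,-0.002,0,0.015]
    - [0,0,-0.002,0,0.015]

```text
t: 24.85
eef_pos: [0.4653, 0.2069, 0.0727]
ee_rot: [3.141, 0.001, -3.141]
force: [-6.2, -2.5, 18.3]
width: 0.0239
gripper_force: 20.0
```

>>> step_arm:
  rows:
    - [0,0,0.0005,0,0.015]
    - [0,0,0.001,0,0.026]
    - [0,0,0.001,0,0.03]
    - [0,0,0.001,0,0.04]
    - [0,0,0.001,0,0.06]
    - [0,0,0.001,0,0.0876]
    - [0,0,0.001,0,0.0876]
    - [0,0,0.001,0,0.0876]
    - [0,0,0.001,0,0.0876]
    - [0,0,0.01,0,0.0876]
    - [0,0,0.04,0,0.0876]
    - [0,0,0.08,0,0.0876]
    - [0,0,0.12,0,0.0876]
    - [0,0,0.15,0,0.0876]
    - [0,0,0.15,0,0.0876]

```text
t: 26.35
eef_pos: [0.4672, 0.2081, 0.2265]
ee_rot: [3.136, 0.007, -3.141]
force: [-0.4, 0.1, 0.9]
width: 0.0877
gripper_force: 0.0
```

```bash
python3 look.py
python3 - <<'E'
from h import *
a=shot('top');b=shot('scene');s=arm.get_state()
print(s['width'],s['gripper_force'])
# dark post top in scene view; compare with the initial picture
i=cv2.imread('pics/scene0.png'); r=np.s_[190:280,285:365]
print('diff vs start', [np.abs(b['color'][r].astype(int)-np.roll(i,(dy,dx),(0,1))[r]).mean().round(1) for dy in(-2,0,2) for dx in (-2,0,2)])
for n,im in(('now',b['color']),('0',i)):
    g=im[185:235,310:345].max(2); m=(g<75).astype('uint8'); k,_,st,_=cv2.connectedComponentsWithStats(m); j=1+st[1:,4].argmax(); print(n,st[j])
# balls in the tray: bright low-saturation circles on scene
T=b['color'][120:230,120:275]; hsv=cv2.cvtColor(T,cv2.COLOR_BGR2HSV)
d=cv2.absdiff(T,i[120:230,120:275]).max(2); m=cv2.morphologyEx((d>45).astype('uint8'),2,np.ones((3,3)))
k,_,st,ce=cv2.connectedComponentsWithStats(m)
C=np.array([.5356,-.1147])
for j in range(1,k):
    if st[j,4]>20:
        p=ray(b,ce[j]+[120,120],.014)[:2]-C; print(st[j,4],ce[j].round()+120,'tray xy',(p@ex[:2]).round(3),(p@ey[:2]).round(3))
E
```

```text
{'t': np.float64(26.4), 'eef_pos': array([0.466 , 0.2076, 0.2239]), 'force': array([ 0.5195, -0.7294, -0.6468]), 'moment': array([-0.0374,  0.0408, -0.0383])}
(np.float64(-0.8), np.float64(0.0398), array([ 0.481,  0.243, -0.002]), array([ 0.441,  0.243, -0.002]))
0.08740713209190268 0.0
diff vs start [np.float64(13.1), np.float64(10.6), np.float64(9.9), np.float64(13.8), np.float64(11.7), np.float64(11.8), np.float64(16.2), np.float64(15.0), np.float64(14.7)]
now [  9  13  18  28 366]
0 [  7  16  20  28 392]
154 [266. 161.] tray xy -0.156 0.034
21 [180. 161.] tray xy 0.006 -0.063
22 [209. 181.] tray xy -0.017 0.042
55 [266. 183.] tray xy -0.114 0.106
72 [202. 193.] tray xy 0.012 0.072
228 [126. 221.] tray xy 0.162 0.082
```

The shaker stands upright, with its bottom edge at z≈0 and a tilt of about 1°. It is released with the arm clear, and the balls are in both halves.

```bash
python3 -c "
from station import arm
print(arm.job_done())"
```

```text
the job is handed in; nothing more can be done
None
```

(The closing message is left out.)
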